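Stow the paint test pots and cover the cleaned bracket before sweeping the bench

TASK

I am about to sweep this bench. Stand every paint test pot that is out on it upright in the yellow caddy, one to an empty cell, without taking out the glue jar that is already there; and keep the dust off the cleaned zinc bracket by putting the wooden lid on whichever brown bowl has the bracket in it, dropped into the rim so that it sits level. Leave the bowls and everything else where they are, and the bowl with the door stop open.

Things in the scene. Friction and masses are not known exactly. Their poses are not given: they have to be found in the camera images.
- caddy: Yellow plastic tool caddy, fixed: open tray 148 (x) x 292 (y) x 40 mm high, origin at the centre of its underside. Walls and dividers 4 mm thick, all 40 mm high; floor 4 mm. 2 x 4 square cells, 68 mm inside, centres at x = -36, +36 and y = -108, -36, +36, +108 mm in its frame. A black grip sticks out 23 mm at each y end, below the rim.
- pot_1: Part-used paint test pot: closed white cylinder with green cap and label, 48 mm diameter, 62 mm high, origin at the centre of its underside, z up to the cap; about 0.14 kg. Starts upright on the bench, or is absent.
- pot_2: Part-used paint test pot: closed white cylinder with blue cap and label, 48 mm diameter, 62 mm high, origin at the centre of its underside, z up to the cap; about 0.14 kg. Starts upright on the bench, or is absent.
- pot_3: Part-used paint test pot: closed white cylinder with red cap and label, 48 mm diameter, 62 mm high, origin at the centre of its underside, z up to the cap; about 0.14 kg. Starts upright on the bench, or is absent.
- pot_4: Part-used paint test pot: closed white cylinder with orange cap and label, 48 mm diameter, 62 mm high, origin at the centre of its underside, z up to the cap; about 0.14 kg. Starts upright on the bench, or is absent.
- pot_5: Part-used paint test pot: closed white cylinder with grey cap and label, 48 mm diameter, 62 mm high, origin at the centre of its underside, z up to the cap; about 0.14 kg. Starts upright on the bench, or is absent.
- pot_6: Part-used paint test pot: closed white cylinder with yellow cap and label, 48 mm diameter, 62 mm high, origin at the centre of its underside, z up to the cap; about 0.14 kg. Starts upright on the bench, or is absent.
- jar_1: Glue jar: amber glass cylinder with black cap, 44 mm diameter, 60 mm high, origin at the centre of its underside. Present: it already stands in one of the caddy's cells; else absent. It stays there.
- jar_2: Glue jar: amber glass cylinder with black cap, 44 mm diameter, 60 mm high, origin at the centre of its underside. Present: it already stands in one of the caddy's cells; else absent. It stays there.
- jar_3: Glue jar: amber glass cylinder with black cap, 44 mm diameter, 60 mm high, origin at the centre of its underside. Present: it already stands in one of the caddy's cells; else absent. It stays there.
- bowl_a: Brown glazed ceramic bowl, round, 116 mm outside diameter at the rim, 60 mm high, wall 5 mm (mouth 106 mm inside), inner floor 6 mm above its underside; origin at the centre of its underside. Loose, about 0.6 kg. Its twin is alike; one holds the zinc bracket and the other the rubber door stop.
- bowl_b: Brown glazed ceramic bowl, round, 116 mm outside diameter at the rim, 60 mm high, wall 5 mm (mouth 106 mm inside), inner floor 6 mm above its underside; origin at the centre of its underside. Loose, about 0.6 kg. Its twin is alike; one holds the zinc bracket and the other the rubber door stop.
- bracket: Zinc-plated angle bracket, bright grey, lying in one of the bowls: flat leg 44 x 22 x 4 mm, upright leg 34 mm high at its -x end. Origin under the middle of the flat leg.
- doorstop: Black rubber door stop, a cylinder 32 mm in diameter and 24 mm high, lying in the other bowl. Origin at the centre of its underside.
- lid: Round pale wooden lid, loose, 0.16 kg, knob up on the bench. From its underside: a tapered step 82 to 92 mm in diameter, 8 mm deep, that drops into a bowl's mouth; a disc 132 mm in diameter, 8 mm thick, that rests on the rim; a dark knob 24 mm in diameter from 16 to 50 mm. Origin at the centre of the step's underside, z up. Seated, its origin is 52 mm above the bowl's.
- lid_knob (a point): Point on the axis of the lid's knob, 38 mm above the lid's origin: a good height for the middle of the grip.
- sander: Cork sanding block 60 x 30 x 26 mm, origin under its middle. Bystander, stays.
Things that resemble listed ones, but are neither listed nor needed, are in the scene too. Of the things that look like the pot_2, the middle-sized one is meant.

How it is judged:
At the end, for the whole second after the job is handed in: All pots and the jar upright (0.12 rad) on the caddy's floor (within 6 mm), one per cell. Lid on the bowl with the bracket: within 12 mm of its axis, seated, tilt under 0.05 rad. Bowls upright; bowls and sanding block within 50 mm of their starts. All released (x of pot_1 in the frame of caddy between -0.07 and 0.07 m and y of pot_1 in the frame of caddy between -0.142 and 0.142 m and z of each of pot_1, pot_2, pot_3, pot_4, pot_5, pot_6, jar_1, jar_2, jar_3 in the frame of caddy below 0.01 m and angle between each of pot_1, pot_2, pot_3, pot_4, pot_5, pot_6, jar_1, jar_2, jar_3's own z axis and vertical below 0.12 rad and x of pot_2 in the frame of caddy between -0.07 and 0.07 m and y of pot_2 in the frame of caddy between -0.142 and 0.142 m and x of pot_3 in the frame of caddy between -0.07 and 0.07 m and y of pot_3 in the frame of caddy between -0.142 and 0.142 m and x of pot_4 in the frame of caddy between -0.07 and 0.07 m and y of pot_4 in the frame of caddy between -0.142 and 0.142 m and x of pot_5 in the frame of caddy between -0.07 and 0.07 m and y of pot_5 in the frame of caddy between -0.142 and 0.142 m and x of pot_6 in the frame of caddy between -0.07 and 0.07 m and y of pot_6 in the frame of caddy between -0.142 and 0.142 m and x of jar_1 in the frame of caddy between -0.07 and 0.07 m and y of jar_1 in the frame of caddy between -0.142 and 0.142 m and x of jar_2 in the frame of caddy between -0.07 and 0.07 m and y of jar_2 in the frame of caddy between -0.142 and 0.142 m and x of jar_3 in the frame of caddy between -0.07 and 0.07 m and y of jar_3 in the frame of caddy between -0.142 and 0.142 m and ((horizontal distance between bracket and bowl_a below 0.045 m and z of bracket in the frame of bowl_a below 0.045 m and horizontal distance between lid and bowl_a below 0.012 m and z of lid in the frame of bowl_a between 0.048 and 0.0555 m and angle between lid's own z axis and vertical below 0.05 rad) or (horizontal distance between bracket and bowl_b below 0.045 m and z of bracket in the frame of bowl_b below 0.045 m and horizontal distance between lid and bowl_b below 0.012 m and z of lid in the frame of bowl_b between 0.048 and 0.0555 m and angle between lid's own z axis and vertical below 0.05 rad)) and angle between each of bowl_a, bowl_b's own z axis and vertical below 0.06 rad and distance of each of bowl_a, bowl_b, sander from where it was at the start of the episode below 0.05 m); the robot touches nothing.
Of pot_1, pot_2, pot_3, pot_4, pot_5, pot_6 only 4 to 6 are there at a start; the rules pass over those that are not, and their reading is None.
Of jar_1, jar_2, jar_3 only 1 to 1 are there at a start; the rules pass over those that are not, and their reading is None.
At some moment in a run one of pot_1, pot_2, pot_3, pot_4, pot_5, pot_6, lid may be knocked a few centimetres aside while the robot is not near it.
Once in a run the grip may slacken for a moment while it holds something.
It also fails if it takes over 210 s, if anything falls off the work surface, if the arm or the gripper's body presses on something with over 40 N, if the wrist force passes 120 N, or if a joint passes its speed limit or range.

ROBOT

A 6-joint arm with a two-finger parallel gripper is mounted at the origin on the work surface. World frame = base frame: x ahead of the robot, y to its left, z up, the work surface at z = 0. Lengths are in m, angles in rad, forces in N, time in s.
With the tool pointing down it reaches from about 0.35 to 0.775 m from the base axis. Payload 5.5 kg.
Tool frame: the origin (TCP) lies midway between the tips of the shut fingers; the grasp point (between the pads) lies 19 mm behind it; z points along the fingers, y is the line along which they close (so a half turn about z gives the same grasp; the last joint's range is limited). The gripper opens to 85 mm and grips with 20 to 120 N. Pads are 22 mm wide; open, the fingers measure 114 mm over their backs; the gripper's body (76 mm by 85 mm) begins 54 mm behind the grasp point. The pads swing forward as they close: fully open they stand 13 mm farther back than shut.
Start: joints at [-1.41, 0.313, 0.046, 1.304, 0, 1.431], TCP at [0.17, -0.549, 0.209] pointing down, gripper open.
Joint ranges: [-2.76, 2.76], [-0.86, 1.69], [-1.03, 1.26], [-2.2, 2.34], [-1.47, 1.5], [-3.14, 3.14]. Speed limits (rad/s): [2.57, 2.57, 3.14, 3.14, 3.14, 3.14].

INTERFACE

Orientations are given as a unit quaternion [w, x, y, z].
In Python, from workcell import get_state, read_camera, camera_info, hand_in, recognise gives the robot as it stands.
- The arm moves only by the tool arm_command, never from a script. Its argument "moves" is one flat list of numbers, 7 for each row, row after row: the opening, from -1 (shut) to 1 (fully open), then the shift along the tool's x, y, z in mm, then the turn, a rotation vector about the tool's x, y, z in rad. A call has 1 to 8 rows; each row shifts and turns the commanded pose from where the row before left it, along the tool's axes as they then stand; what a row does not reach is not made up. A row lasts 1/8 s, in which the tool goes at most 62.5 mm and 10.7 degrees, less where a joint would pass 70% of its speed; a pose out of reach is approached as far as the arm can. A call with a gripper value outside its range is refused whole. The fingers move at their own pace and stop on an object; "newtons" is the grip in N (left out, the last holds). Time passes only in rows, so rows that do not move let the fingers close. It gives the time, the measured TCP pose, the force, the opening and the grip force at its end, in the units of the state.
- get_state(): the state, without advancing time (a new reading comes with each control period).
- read_camera(name): name is "side" or "top"; returns (picture, depth): 480x640x3 uint8, blue, green, red; 480x640 float32, m along the optical axis (not along the pixel's ray), 0 where there is no reading.
- camera_info(name): a dict with "fovy" (degrees; the focal length in pixels is half the picture's height over the tangent of half this angle, whatever the lens; pixels are square), "cx", "cy" (the principal point, pixels), "eye" and "orientation" of the camera in the world. Camera axes: x right, y down, z forward; pixel columns grow to the right and rows downward; lengths in m; the calibration is good to about 2 mm. A picture is of the moment at which its call begins. camera_info takes no time and is no camera call.
- hand_in(): hands the job in; it is judged then, once.
Trained networks look in the newest picture that a camera, given by its name, has taken for a name from the list of things; names that differ only in an ending like _2 or _b are one class to them, and where a whole thing is asked for, a point or a joint stands for the part that bears it (a point fixed in the world has none). Each returns a list of dicts, best first, with "confidence" (0 to 1); they miss things now and then, are a little off and sometimes report something else, mostly with a low value. They report only what shows in the picture. A call takes as long as a camera call. They do not tell look-alikes from the thing itself.
- recognise(camera, label): "point" ([column, row] in pixels, amid what is visible of it).
The state is a dict: "clock": time; "joint_pos": joint angles; "qvel": joint speeds; "tau": joint torques, N m; "tcp_pos": TCP position; "orientation": TCP orientation; "wrist_force": force on the tool from outside, world axes, zero at the start; "ft_torque": the same for the moment, N m; "finger_gap": finger opening in m; "grip_force": force on a finger pad.
Only numpy, scipy, OpenCV 4.12 (cv2) and the standard library are available. Lean on these libraries where they do the work, as an engineer would, in place of code of your own. Each camera call takes 0.05 s, during which the arm holds its last target. There are 200 camera calls.

## Working session

There is one attempt and no reset: what is moved stays moved. The work goes in short steps, Python scripts to look and compute and a tool call to move; the robot and the scene stay as the last step left them, time stands still between calls to the robot, and variables do not carry over. Pictures are saved under pics/ and viewed, at most 14 in all, crops included, and the job is handed in when it is done.

Besides the shell and the picture viewer there is one more tool, called after ">>>" as name(argument=value, ...), one argument or row to a line, values as JSON. arm_command: Moves the arm, as the interface text tells. Its arguments: {"type":"object","properties":{"moves":{"type":"array"},"newtons":{"type":"number"}},"required":["moves"]}

```bash
mkdir -p pics; ls; cat > h.py <<'E'
import numpy as np,cv2
from scipy.spatial.transform import Rotation as R
from workcell import *
def cam(n):
    i=camera_info(n); f=240/np.tan(np.radians(i['fovy'])/2)
    q=i['orientation']; return i,f,R.from_quat([q[1],q[2],q[3],q[0]]).as_matrix()
def cloud(n,d):
    i,f,M=cam(n); v,u=np.mgrid[:480,:640]
    P=np.stack([(u-i['cx'])/f*d,(v-i['cy'])/f*d,d],-1)
    W=P@M.T+np.array(i['eye']); W[d==0]=np.nan; return W
E
python3 - <<'E'
from h import *
for n in('top','side'):
    p,d=read_camera(n); cv2.imwrite(f'pics/{n}0.png',p); np.save(n+'d.npy',d)
    print(camera_info(n))
s=get_state(); print(s)
E
```

```text
pics
{'fovy': 54.66851217611548, 'cx': 315.65844203884495, 'cy': 234.8295999929438, 'eye': array([ 0.45569857, -0.0100905 ,  1.11110112]), 'orientation': array([-0.03615992,  0.71214808, -0.70043788,  0.03040296])}
{'fovy': 46.030300099743, 'cx': 321.0794064533064, 'cy': 231.81454836781444, 'eye': array([ 0.50980863, -0.7210894 ,  0.93329195]), 'orientation': array([-0.34870032,  0.93681175, -0.02249352,  0.01690745])}
{'clock': 0.1, 'joint_pos': array([-1.40959767e+00,  3.13902161e-01,  4.51174075e-02,  1.30360346e+00,
       -6.70261425e-06,  1.43121248e+00]), 'qvel': array([ 0.00304789, -0.00127669,  0.00341329,  0.00049208, -0.00117085,
       -0.00184285]), 'tau': array([ 3.22189291e-03, -4.81725633e+01,  2.99242938e+01,  1.27595931e-02,
       -1.02116560e-04,  9.12717923e-06]), 'tcp_pos': array([ 0.17027374, -0.54870789,  0.20822138]), 'orientation': array([-7.95860721e-04,  9.88712220e-01,  1.49824937e-01, -1.19530256e-05]), 'wrist_force': array([ 0.05975029, -0.6454304 ,  0.17416537]), 'ft_torque': array([ 0.00992036,  0.0122246 , -0.01515938]), 'grip_force': 0.0, 'finger_gap': 0.08561010246089609}
```

View pics/top0.png

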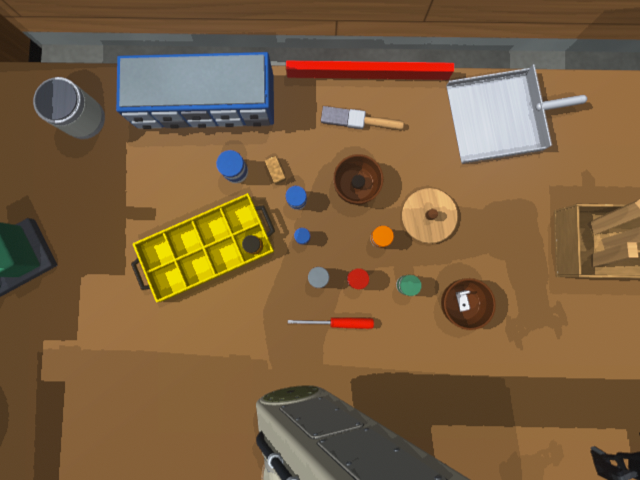

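View pics/side0.png

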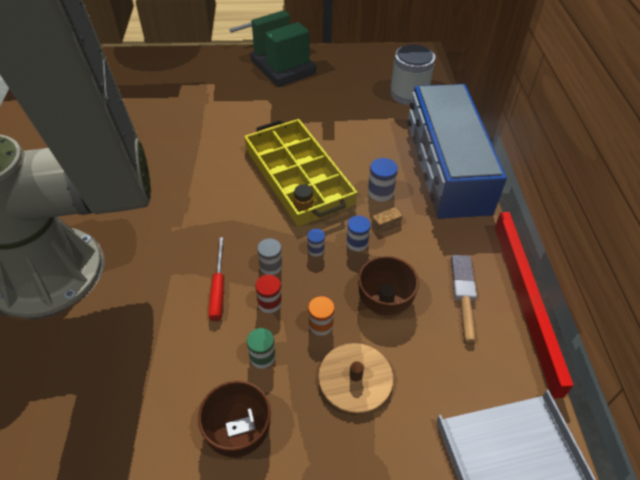

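The top view shows:
- **Blue pots:** large (231,165), middle (296,197) and small (302,236). The middle one is my candidate for pot_2.
- **Other pots:** green (409,285), red (358,279), orange (382,237) and grey (318,277). There is no yellow one.
- **Rest of the job:** lid at (431,215), bracket bowl at (467,303), door-stop bowl at (358,180), jar in the caddy at (252,243).

Next I'll measure these and check the blue pots in a crop.

```bash
cat >> h.py <<'E'
def top_of(W,uv,dz=.008,rad=45):
    u,v=map(int,uv); z=W[...,2]; zt=np.nanmedian(z[v-2:v+3,u-2:u+3])
    m=(np.abs(z-zt)<dz).astype(np.uint8); k=np.zeros_like(m); cv2.circle(k,(u,v),rad,1,-1)
    n,l=cv2.connectedComponents(m*k); s=W[l==l[v,u]]
    (c),r=cv2.minEnclosingCircle(s[:,:2].astype(np.float32)*1000)
    return np.round([*c,s[:,0].mean()*1000,s[:,1].mean()*1000,zt*1000,2*r],1)
def caddy(p,W):
    h=cv2.cvtColor(p,cv2.COLOR_BGR2HSV); m=(h[...,0]>22)&(h[...,0]<34)&(h[...,1]>180)&(abs(W[...,2]-.04)<.006)
    n,l,st,_=cv2.connectedComponentsWithStats(m.astype(np.uint8)); b=1+st[1:,4].argmax()
    return cv2.minAreaRect((W[l==b][:,:2]*1000).astype(np.float32))
E
python3 - <<'E'
from h import *
d=np.load('topd.npy'); p=cv2.imread('pics/top0.png'); W=cloud('top',d)
for n,uv in dict(blL=(231,160),blM=(296,195),blS=(302,235),green=(409,284),red=(358,278),orange=(382,236),grey=(318,276),jar=(252,243),knob=(431,214),lid=(445,230)).items(): print(n,top_of(W,uv))
r=caddy(p,W); print(r,cv2.boxPoints(r))
for n,uv in dict(A=(467,303),B=(358,180)).items():
    z=W[...,2]; k=np.zeros(z.shape,np.uint8); cv2.circle(k,uv,36,1,-1)
    s=W[(k>0)&(abs(z-.06)<.004)]; print(n,cv2.minEnclosingCircle((s[:,:2]*1000).astype(np.float32)),np.median(s[:,2]))
cv2.imwrite('pics/crop1.png',cv2.resize(p[140:330,200:510],None,fx=2.5,fy=2.5,interpolation=cv2.INTER_CUBIC))
E
```

```text
Still running in the background as job /tmp/bash_jobs.1000/bc761217f5af (pid 474). You'll get a notice when it ends.
```

```bash
kill -- -$(cat /tmp/bash_jobs.1000/bc761217f5af/pid); cat /tmp/bash_jobs.1000/bc761217f5af/std*; sed -i 's/s=W\[l==l\[v,u\]\]/s=W[(l==l[v,u])\&(k>0)\&np.isfinite(z)]/' h.py
sed -i 's/^    n,l=cv2.conn/    m*=np.isfinite(z); n,l=cv2.conn/' h.py
cat > m.py <<'E'
from h import *
d=np.load('topd.npy'); p=cv2.imread('pics/top0.png'); W=cloud('top',d)
cv2.imwrite('pics/crop1.png',cv2.resize(p[140:330,200:510],None,fx=2.5,fy=2.5,interpolation=cv2.INTER_CUBIC))
for n,uv in dict(blL=(231,160),blM=(296,195),blS=(302,235),green=(409,284),red=(358,278),orange=(382,236),grey=(318,276),jar=(252,243),knob=(431,214),lid=(445,230)).items(): print(n,top_of(W,uv),flush=True)
r=caddy(p,W); print(r,cv2.boxPoints(r),flush=True)
for n,uv in dict(A=(467,303),B=(358,180)).items():
    z=W[...,2]; k=np.zeros(z.shape,np.uint8); cv2.circle(k,uv,36,1,-1)
    s=W[(k>0)&(abs(z-.06)<.004)]; print(n,cv2.minEnclosingCircle((s[:,:2]*1000).astype(np.float32)),np.median(s[:,2]))
E
timeout 30 python3 m.py
```

```text
blL [713.9 198.  713.8 197.5  80.2  62.1]
blM [655.6  49.  656.1  49.7  61.5 225.1]
blS [555.8  32.2 555.3  32.   48.3  36.5]
green [ 445.9 -214.7  445.9 -214.3   61.9   47.9]
red [458.3 -97.8 458.4 -97.6  62.7  47.5]
orange [ 556.4 -152.2  556.1 -152.1   63.4   47.8]
grey [460.4  -7.5 460.2  -7.4  62.3  47.5]
jar [533.3 147.  533.1 146.4  63.8  40.7]
knob [ 611.2 -269.   610.8 -268.1   50.7   23.6]
lid [ 612.  -269.2  608.  -271.    15.7  133.1]
((525.3158569335938, 262.9649658203125), (149.2340087890625, 296.891357421875), 24.984407424926758) [[394.98206 366.00342]
 [520.3805   96.89431]
 [655.64966 159.92651]
 [530.2512  429.0356 ]]
A ((406.30975341796875, -346.78265380859375), 58.17500686645508) 0.05977775044989886
B ((687.7816162109375, -95.45494842529297), 57.94440841674805) 0.05970742031487819
```

```bash
cat >> h.py <<'E'
def to(x,y,z,yaw=70):
    "tool-frame delta (mm) from the measured pose, and turn (deg about tool z) to tool-x yaw"
    s=get_state(); q=s['orientation']; M=R.from_quat([q[1],q[2],q[3],q[0]]).as_matrix()
    a=np.degrees(np.arctan2(M[1,0],M[0,0]))
    d=M.T@(np.array([x,y,z])-s['tcp_pos']*1000)
    print('clock',round(s['clock'],2),'tcp',np.round(s['tcp_pos']*1000,1),'delta',np.round(d,1),'turn rad',round(np.radians((a-yaw+180)%360-180),3),'tilt',np.round(M[:,2],3))
E
timeout 30 python3 - <<'E'
from h import *
W=cloud('top',np.load('topd.npy'))
for uv in((297,197),(297,195),(295,193)): print(top_of(W,uv,.006,14))
to(655,50,130)
E
```

```text
[645.4  47.7 644.7  47.2  62.3  48.1]
[645.4  47.7 644.7  47.2  61.8  48.1]
[645.4  47.7 644.7  47.2  61.5  48.1]
clock 0.1 tcp [ 170.3 -548.7  208.2] delta [ 640.3 -428.1   79. ] turn rad -0.921 tilt [-0.     0.002 -1.   ]
```

View pics/crop1.png

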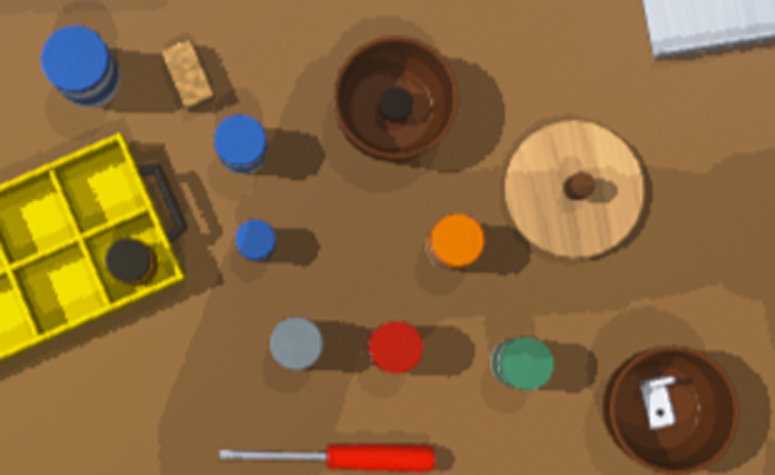

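The crop confirms the middle blue pot at crop (240,142), 48 mm across and 62 mm high, so that is pot_2. The large one measures 62 mm across and 80 mm high, and the small one 36 mm across and 48 mm high. The bracket is in the bowl at crop (672,408). I'll start by turning the tool.

>>> arm_command(
  moves=[1,0,0,0,0,0,-0.154,1,0,0,0,0,0,-0.154,1,0,0,0,0,0,-0.154,1,0,0,0,0,0,-0.154,1,0,0,0,0,0,-0.154,1,0,0,0,0,0,-0.151,1,0,0,0,0,0,0],
  newtons=40,
)

```text
clock: 0.98
tcp_pos: [0.1703, -0.5489, 0.2086]
orientation: [-0.0, 0.82, 0.573, 0.0]
wrist_force: [-0.3, -0.7, 0.1]
finger_gap: 0.0858
grip_force: 0.0
```

```bash
timeout 30 python3 -c "
from h import *
to(460,-7.5,130);to(611,-269,130)"
```

```text
clock 0.97 tcp [ 170.3 -548.9  208.6] delta [607.9  86.1  79. ] turn rad -0.002 tilt [-0.     0.001 -1.   ]
clock 0.97 tcp [ 170.3 -548.9  208.6] delta [414.2 317.8  78.8] turn rad -0.002 tilt [-0.     0.001 -1.   ]
```

>>> arm_command(
  moves=[1,46,35,0,0,0,0,1,46,35,0,0,0,0,1,46,35,0,0,0,0,1,46,35,0,0,0,0,1,46,35,0,0,0,0,1,46,35,0,0,0,0,1,46,35,0,0,0,0,1,46,35,0,0,0,0],
)

```text
clock: 1.98
tcp_pos: [0.5607, -0.2979, 0.2088]
orientation: [0.0, 0.82, 0.572, -0.0]
wrist_force: [0.1, -0.4, 0.0]
finger_gap: 0.0853
grip_force: 0.0
```

```bash
timeout 30 python3 -c "
from h import *
to(611,-269,75)
p,d=read_camera('top');cv2.imwrite('pics/t1.png',p);print(top_of(cloud('top',d),(431,214),.006,14))"
```

```text
clock 1.98 tcp [ 560.7 -297.9  208.8] delta [ 44.5  37.2 133.8] turn rad -0.003 tilt [-0. -0. -1.]
[ 611.1 -269.1  610.8 -268.3   50.6   24.1]
```

>>> arm_command(
  moves=[1,44.5,37,0,0,0,0,1,0,0,50,0,0,0,1,0,0,50,0,0,0,1,0,0,50,0,0,0,1,0,0,36.5,0,0,0,-1,0,0,0,0,0,0,-1,0,0,0,0,0,0,-1,0,0,0,0,0,0],
  newtons=50,
)

```text
clock: 3.02
tcp_pos: [0.6109, -0.2711, 0.025]
orientation: [0.002, 0.819, 0.573, 0.001]
wrist_force: [-0.1, 0.3, 0.5]
finger_gap: 0.0321
grip_force: 0.0
```

>>> arm_command(
  moves=[-1,0,0,0,0,0,0,-1,0,0,0,0,0,0,-1,0,0,0,0,0,0],
)

```text
clock: 3.4
tcp_pos: [0.6108, -0.271, 0.0252]
orientation: [0.002, 0.819, 0.573, 0.001]
wrist_force: [0.1, 0.9, 6.7]
finger_gap: 0.0194
grip_force: 48.7
```

>>> arm_command(
  moves=[-1,0,0,-20,0,0,0,-1,0,0,-50,0,0,0,-1,0,0,-50,0,0,0,-1,0,0,0,0,0,0,-1,0,0,0,0,0,0],
)

```text
clock: 4.03
tcp_pos: [0.6091, -0.2699, 0.1425]
orientation: [0.0, 0.819, 0.574, 0.0]
wrist_force: [-0.1, 0.2, -1.1]
finger_gap: 0.0194
grip_force: 49.1
```

```bash
timeout 30 python3 -c "
from h import *
p,d=read_camera('side');cv2.imwrite('pics/s1.png',p)
to(406,-347,140)"
```

```text
clock 4.08 tcp [ 608.5 -269.6  141.3] delta [-142.1 -163.8    1.6] turn rad -0.0 tilt [-0.002  0.001 -1.   ]
```

View pics/s1.png

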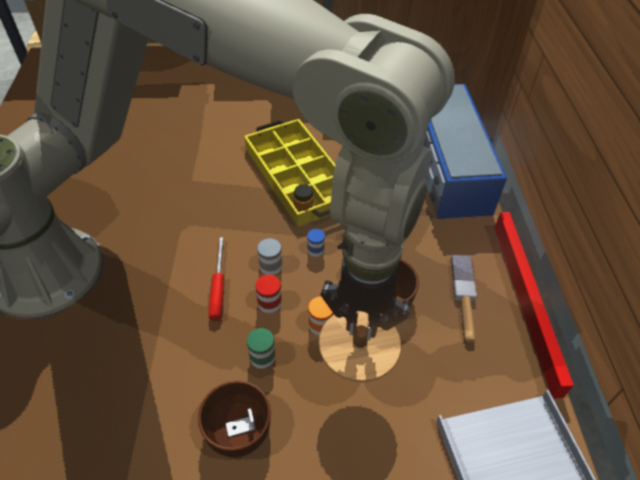

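The lid hangs level in the grip at about (360,345), and the bracket bowl is unmoved at (235,418). Next I carry it over.

>>> arm_command(
  moves=[-1,-36,-41,0,0,0,0,-1,-36,-41,0,0,0,0,-1,-36,-41,0,0,0,0,-1,-36,-41,0,0,0,0,-1,0,0,0,0,0,0,-1,0,0,0,0,0,0],
)

```text
clock: 4.82
tcp_pos: [0.4055, -0.3488, 0.1414]
orientation: [-0.001, 0.819, 0.573, 0.0]
wrist_force: [-0.0, -0.5, -1.8]
finger_gap: 0.019
grip_force: 49.3
```

```bash
timeout 30 python3 -c "
from h import *
p,d=read_camera('top');cv2.imwrite('pics/t2.png',p); W=cloud('top',d); np.save('d2.npy',d)
z=W[...,2]; m=(W[...,0]>.3)&(W[...,0]<.5)&(W[...,1]>-.45)&(W[...,1]<-.25)&(abs(z-.132)<.008)
s=W[m];print(len(s),cv2.minEnclosingCircle((s[:,:2]*1000).astype(np.float32)),np.median(s[:,2]))
A=np.c_[s[:,:2],np.ones(len(s))];print(np.linalg.lstsq(A,s[:,2],rcond=None)[0])
to(405.5,-348.6,77)"
```

```text
2020 ((407.1874084472656, -346.71478271484375), 66.0237808227539) 0.13248350515039942
[-0.00596153  0.00068216  0.13513199]
clock 4.88 tcp [ 406.1 -348.7  141.6] delta [-0.2 -0.6 64.6] turn rad 0.0 tilt [-0.001  0.001 -1.   ]
```

View pics/t2.png

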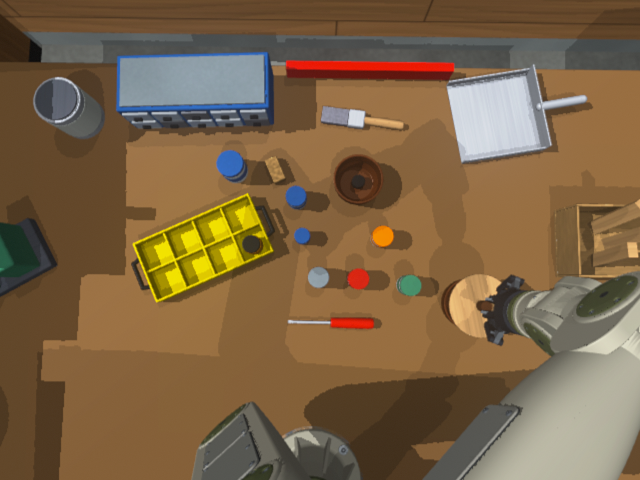

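The lid sits over the bowl at (478,306), level and within 1 mm of the bowl's axis. I'll lower and release it.

>>> arm_command(
  moves=[-1,0,-0.5,30,0,0,0,-1,0,0,20,0,0,0,-1,0,0,10,0,0,0,-1,0,0,4,0,0,0,-1,0,0,0,0,0,0,-1,0,0,0,0,0,0],
)

```text
clock: 5.62
tcp_pos: [0.406, -0.3495, 0.0793]
orientation: [0.001, 0.819, 0.574, 0.0]
wrist_force: [-0.1, 0.0, -1.6]
finger_gap: 0.0197
grip_force: 49.3
```

>>> arm_command(
  moves=[1,0,0,0,0,0,0,1,0,0,0,0,0,0,1,0,0,0,0,0,0,1,0,0,-40,0,0,0,1,0,0,-60,0,0,0,1,0,0,0,0,0,0],
)

```text
clock: 6.38
tcp_pos: [0.4077, -0.3517, 0.1838]
orientation: [0.005, 0.819, 0.574, 0.0]
wrist_force: [0.8, -0.4, -1.0]
finger_gap: 0.0855
grip_force: 0.0
```

```bash
timeout 30 python3 -c "
from h import *
to(446,-214.7,110)"
```

```text
clock 6.38 tcp [ 407.7 -351.7  183.8] delta [142.2 -11.5  73. ] turn rad 0.0 tilt [ 0.006 -0.008 -1.   ]
```

>>> arm_command(
  moves=[1,47,-4,24,0,0,0,1,47,-4,24,0,0,0,1,48,-4,25,0,0,0,1,0,0,0,0,0,0],
)

```text
clock: 6.88
tcp_pos: [0.4409, -0.2073, 0.1028]
orientation: [-0.003, 0.818, 0.575, -0.001]
wrist_force: [-0.5, -1.3, 0.4]
finger_gap: 0.0854
grip_force: 0.0
```

```bash
cat >> h.py <<'E'
def look(name=None):
    p,d=read_camera('top'); W=cloud('top',d); z=W[...,2]*1000
    if name: cv2.imwrite('pics/'+name+'.png',p)
    h=cv2.cvtColor(p,cv2.COLOR_BGR2HSV).astype(int); H,S=h[...,0],h[...,1]
    for n,lo,hi in(('green',60,90),('blue',100,125),('red',0,6),('orange',9,22),('grey',90,125)):
        sat=(S>40)&(S<110) if n=='grey' else (S>(110 if n=='green' else 190)) 
        m=((H>=lo)&(H<=hi)&sat&(z>45)&(z<90)&(W[...,0]>.3)&(W[...,0]<.78)).astype(np.uint8)
        k,l,st,_=cv2.connectedComponentsWithStats(m)
        for j in range(1,k):
            if st[j,4]>60:
                s=W[l==j]; c,r=cv2.minEnclosingCircle((s[:,:2]*1000).astype(np.float32)); print(n,np.round(c,1),'d',round(2*r),'z',round(np.median(s[:,2])*1000),st[j,4])
    o=(.0<z)&(abs(z-68)<4)&(abs(W[...,0]-.406)<.08)&(abs(W[...,1]+.347)<.08); s=W[o]
    if len(s)>500:
        A=np.c_[s[:,:2]-s[:,:2].mean(0),np.ones(len(s))]; print('lid',cv2.minEnclosingCircle((s[:,:2]*1000).astype(np.float32)),np.linalg.lstsq(A,s[:,2],rcond=None)[0],len(s))
E
timeout 30 python3 -c "
from h import *
look('t3');to(446,-214.7,110)"
```

```text
green [507.6 687.6] d 116 z 69 619
green [ 445.2 -209.8] d 41 z 62 107
red [458.2 -97.8] d 47 z 62 344
orange [ 555.9 -152.6] d 48 z 62 343
clock 6.92 tcp [ 441.9 -209.5  104.1] delta [-3.5  5.6 -5.9] turn rad 0.003 tilt [-0.003  0.001 -1.   ]
```

>>> arm_command(
  moves=[1,0,0,0,0,0,0,1,0,0,0,0,0,0],
)

```text
clock: 7.18
tcp_pos: [0.4431, -0.2129, 0.1061]
orientation: [0.001, 0.82, 0.573, 0.0]
wrist_force: [-0.0, 0.1, -0.3]
finger_gap: 0.0854
grip_force: 0.0
```

```bash
timeout 30 python3 -c "
from h import *
to(446,-214.7,35)
p=cv2.imread('pics/t3.png'); h=cv2.cvtColor(p,cv2.COLOR_BGR2HSV); print(h[197,297],h[277,318],h[285,405])"
```

```text
clock 7.17 tcp [ 443.1 -212.9  106.1] delta [-0.6  3.2 71.1] turn rad -0.002 tilt [ 0.001 -0.001 -1.   ]
[108 182 153] [101  32 158] [ 74 123 126]
```

>>> arm_command(
  moves=[1,-0.5,3,30,0,0,0,1,0,0,26,0,0,0,1,0,0,15,0,0,0,-1,0,0,0,0,0,0,-1,0,0,0,0,0,0,-1,0,0,0,0,0,0,-1,0,0,0,0,0,0],
)

```text
clock: 8.05
tcp_pos: [0.4569, -0.2201, 0.0445]
orientation: [0.012, 0.819, 0.574, 0.006]
wrist_force: [4.5, -0.7, 42.9]
finger_gap: 0.0264
grip_force: 19.2
```

>>> arm_command(
  moves=[-1,0,0,-20,0,0,0,-1,0,0,-40,0,0,0,-1,0,0,-45,0,0,0,-1,0,0,0,0,0,0],
)

```text
clock: 8.55
tcp_pos: [0.4484, -0.215, 0.1444]
orientation: [0.005, 0.819, 0.574, 0.002]
wrist_force: [0.4, 0.2, -1.2]
finger_gap: -0.0001
grip_force: 0.0
```

```bash
sed -i "s/(S>40)&(S<110) if/(S>20)\&(S<60) if/; s/110 if n=='green' else 190/100 if n=='green' else 150/; s/W\[...,0\]<.78)/W[...,0]<.78)\&(abs(W[...,1])<.45)/" h.py; timeout 30 python3 -c "
from h import *
look();to(507.6,215.2,140)"
```

```text
green [ 443.2 -213.8] d 45 z 62 259
blue [713.6 197.2] d 59 z 80 522
blue [644.   47.1] d 45 z 62 301
blue [554.   31.3] d 34 z 48 159
red [458.2 -97.8] d 47 z 62 345
orange [688.3 -95.2] d 116 z 59 424
orange [ 556.3 -152.6] d 48 z 62 351
grey [459.7  -7.6] d 45 z 62 306
clock 8.6 tcp [ 447.1 -214.2  142.2] delta [424.2 -90.    1. ] turn rad 0.0 tilt [ 0.005 -0.003 -1.   ]
```

The grip slipped off the top of the green pot because it was too high. I'll move on to red while it's checked.

>>> arm_command(
  moves=[1,56,-15,0,0,0,0,1,57,-15,0,0,0,0,1,0,0,0,0,0,0,1,0,0,0,0,0,0,1,0,0,0,0,0,0],
)

```text
clock: 9.22
tcp_pos: [0.4558, -0.0976, 0.1392]
orientation: [0.0, 0.82, 0.573, -0.0]
wrist_force: [0.1, 0.3, 0.4]
finger_gap: 0.0853
grip_force: 0.0
```

```bash
timeout 30 python3 -c "
from h import *
look('t4');to(458.3,-97.8,24)
p,d=read_camera('side');cv2.imwrite('pics/s2.png',cv2.resize(p[150:400,150:450],None,fx=2.4,fy=2.4))"
```

```text
blue [713.6 197.2] d 59 z 80 521
blue [643.7  47.1] d 46 z 62 300
blue [554.   31.3] d 34 z 48 152
orange [687.7 -95.5] d 115 z 59 433
grey [459.9  -8.1] d 45 z 62 305
lid ((407.4075622558594, -347.7586975097656), 65.9840087890625) [0.00201545 0.00071439 0.06849865] 2235
clock 9.28 tcp [455.8 -97.7 139.2] delta [  0.8   2.4 115.2] turn rad -0.002 tilt [-0. -0. -1.]
```

View pics/s2.png

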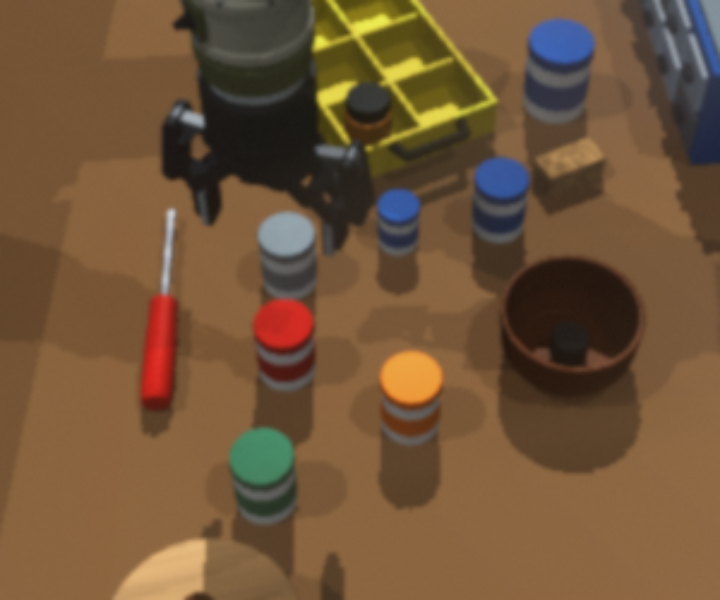

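The side view shows all pots upright: green at crop (263,470), red (284,340), grey (287,255). The lid lies level on the bracket bowl. I'll grip red deeper.

>>> arm_command(
  moves=[1,0.8,2.4,45,0,0,0,1,0,0,45,0,0,0,1,0,0,25,0,0,0,1,0,0,0,0,0,0,-1,0,0,0,0,0,0,-1,0,0,0,0,0,0],
)

```text
clock: 10.07
tcp_pos: [0.4597, -0.0974, 0.0259]
orientation: [0.001, 0.819, 0.573, 0.001]
wrist_force: [-1.3, 0.1, 2.1]
finger_gap: 0.0519
grip_force: 1.3
```

>>> arm_command(
  moves=[-1,0,0,0,0,0,0,-1,0,0,0,0,0,0,-1,0,0,0,0,0,0],
)

```text
clock: 10.45
tcp_pos: [0.4596, -0.0972, 0.0262]
orientation: [0.001, 0.819, 0.574, 0.001]
wrist_force: [-1.0, 0.1, 5.0]
finger_gap: 0.0457
grip_force: 50.3
```

>>> arm_command(
  moves=[-1,0,0,-20,0,0,0,-1,0,0,-45,0,0,0,-1,0,0,-45,0,0,0,-1,45,-14,0,0,0,0,-1,45,-14,0,0,0,0,-1,45,-14,0,0,0,0,-1,45,-14,0,0,0,0,-1,45,-14,0,0,0,0],
  newtons=70,
)

```text
clock: 11.45
tcp_pos: [0.4699, 0.1404, 0.1355]
orientation: [0.001, 0.819, 0.574, 0.001]
wrist_force: [0.7, -0.4, -0.6]
finger_gap: 0.0454
grip_force: 71.9
```

>>> arm_command(
  moves=[-1,45,-14,0,0,0,0,-1,45,-14,0,0,0,0,-1,45,-14,0,0,0,0,-1,0,0,0,0,0,0,-1,0,0,0,0,0,0,-1,0,0,0,0,0,0],
)

```text
clock: 12.2
tcp_pos: [0.4762, 0.279, 0.1347]
orientation: [0.0, 0.819, 0.573, -0.0]
wrist_force: [0.1, -1.0, -0.8]
finger_gap: 0.0451
grip_force: 71.9
```

```bash
timeout 30 python3 -c "
from h import *
look('t5');to(477.2,280.4,36)
p=cv2.imread('pics/t5.png');cv2.imwrite('pics/t5c.png',p[130:330,100:430])"
```

```text
green [ 442.7 -215.6] d 44 z 62 295
blue [713.6 197.6] d 59 z 80 522
blue [644.1  47.1] d 45 z 62 302
blue [554.3  31.2] d 34 z 48 156
orange [687.7 -95.5] d 116 z 59 439
orange [ 556.3 -152.3] d 48 z 62 352
grey [459.3  -8.2] d 44 z 62 295
lid ((407.9339904785156, -347.99365234375), 66.33805847167969) [-0.00115912 -0.00141211  0.06857653] 2544
clock 12.25 tcp [476.3 278.9 134.7] delta [ 1.7  0.3 98.7] turn rad -0.001 tilt [ 0. -0. -1.]
```

>>> arm_command(
  moves=[-1,1.7,0.3,40,0,0,0,-1,0,0,30,0,0,0,-1,0,0,20,0,0,0,-1,0,0,8,0,0,0,-1,0,0,0,0,0,0,-1,0,0,0,0,0,0],
)

```text
clock: 13.0
tcp_pos: [0.478, 0.2815, 0.0375]
orientation: [0.0, 0.819, 0.573, 0.001]
wrist_force: [-0.2, 0.8, -1.1]
finger_gap: 0.0458
grip_force: 51.6
```

>>> arm_command(
  moves=[-1,0,0,2,0,0,0,-1,0,0,2,0,0,0,-1,0,0,0,0,0,0],
)

```text
clock: 13.38
tcp_pos: [0.477, 0.2815, 0.0324]
orientation: [0.0, 0.819, 0.574, -0.0]
wrist_force: [0.5, 0.0, -1.5]
finger_gap: 0.0449
grip_force: 72.8
```

>>> arm_command(
  moves=[0.5,0,0,0,0,0,0,0.5,0,0,0,0,0,0,0.5,0,0,0,0,0,0,1,0,0,-40,0,0,0,1,0,0,-50,0,0,0,1,0,0,0,0,0,0,1,0,0,0,0,0,0,1,0,0,0,0,0,0],
)

```text
clock: 14.38
tcp_pos: [0.4761, 0.281, 0.121]
orientation: [-0.0, 0.819, 0.574, -0.001]
wrist_force: [-0.3, -0.3, 0.1]
finger_gap: 0.0855
grip_force: 0.0
```

```bash
timeout 30 python3 -c "
from h import *
p,d=read_camera('side');cv2.imwrite('pics/s3.png',cv2.resize(p[80:330,180:480],None,fx=2.4,fy=2.4))
to(460.4,-7.5,115)"
```

```text
clock 14.43 tcp [476.1 281.  121. ] delta [-276.4   84.     6.4] turn rad 0.0 tilt [-0.003 -0.001 -1.   ]
```

View pics/s3.png

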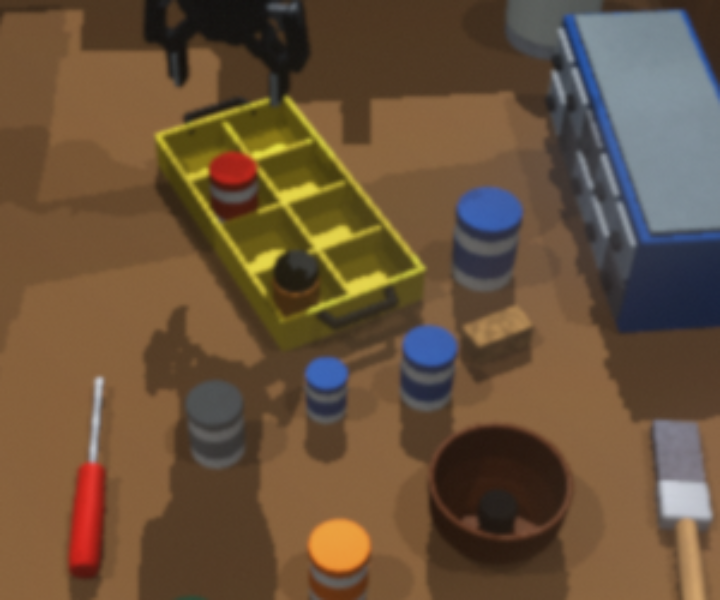

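Red stands upright in its cell at crop (233,185). Grey is next.

>>> arm_command(
  moves=[1,-55,17,0,0,0,0,1,-55,17,0,0,0,0,1,-55,17,0,0,0,0,1,-55,17,0,0,0,0,1,-56,16,0,0,0,0,1,0,0,0,0,0,0,1,0,0,0,0,0,0,1,0,0,0,0,0,0],
)

```text
clock: 15.42
tcp_pos: [0.4614, -0.0054, 0.1221]
orientation: [-0.0, 0.819, 0.574, -0.0]
wrist_force: [-0.5, -0.1, -0.4]
finger_gap: 0.0851
grip_force: 0.0
```

```bash
timeout 30 python3 -c "
from h import *
look();to(460.4,-7.5,24)"
```

```text
green [ 442.9 -215.1] d 44 z 62 290
blue [713.7 197.4] d 59 z 80 522
blue [644.1  47.1] d 45 z 62 300
red [476.2 279. ] d 46 z 66 308
orange [687.8 -95.9] d 116 z 59 441
orange [ 556.3 -152.1] d 48 z 62 351
lid ((407.70355224609375, -347.8992004394531), 66.26209259033203) [ 0.00023131 -0.00077375  0.06849806] 2516
clock 15.47 tcp [461.5  -5.3 122.2] delta [-2.5 -0.2 98.2] turn rad 0.003 tilt [-0.001  0.    -1.   ]
```

>>> arm_command(
  moves=[1,-2.5,0,40,0,0,0,1,0,0,40,0,0,0,1,0,0,18,0,0,0,-1,0,0,0,0,0,0,-1,0,0,0,0,0,0,-1,0,0,0,0,0,0,-1,0,0,0,0,0,0,-1,0,0,0,0,0,0],
)

```text
clock: 16.48
tcp_pos: [0.4617, -0.0088, 0.0259]
orientation: [0.001, 0.819, 0.574, 0.001]
wrist_force: [-1.9, 1.5, 5.9]
finger_gap: 0.0453
grip_force: 71.2
```

>>> arm_command(
  moves=[-1,0,0,-20,0,0,0,-1,0,0,-45,0,0,0,-1,0,0,-45,0,0,0,-1,46.8,-4.5,0,0,0,0,-1,46.8,-4.5,0,0,0,0,-1,46.8,-4.5,0,0,0,0,-1,46.8,-4.5,0,0,0,0,-1,46.8,-4.5,0,0,0,0],
)

```text
clock: 17.48
tcp_pos: [0.5202, 0.2202, 0.135]
orientation: [0.0, 0.819, 0.574, 0.0]
wrist_force: [0.8, 0.5, -1.1]
finger_gap: 0.0453
grip_force: 72.1
```

>>> arm_command(
  moves=[-1,46.8,-4.5,0,0,0,0,-1,46.8,-4.5,0,0,0,0,-1,0,0,0,0,0,0,-1,0,0,0,0,0,0,-1,0,0,0,0,0,0],
)

```text
clock: 18.1
tcp_pos: [0.543, 0.3085, 0.1346]
orientation: [0.0, 0.819, 0.573, -0.0]
wrist_force: [-0.2, -0.1, -0.9]
finger_gap: 0.0451
grip_force: 72.0
```

```bash
timeout 30 python3 -c "
from h import *
look();to(542.4,310.8,36)"
```

```text
green [ 443.1 -215.3] d 44 z 62 299
blue [713.4 196.9] d 59 z 80 519
blue [643.6  46.7] d 45 z 62 304
blue [555.   31.7] d 35 z 48 157
red [476.5 279.1] d 46 z 66 322
orange [687.7 -95.4] d 115 z 59 436
orange [ 556.  -152.4] d 48 z 62 352
lid ((407.3429870605469, -347.6462097167969), 66.01121520996094) [ 0.00037198 -0.00084724  0.06847208] 2513
clock 18.15 tcp [543.1 308.5 134.7] delta [ 2.  -1.5 98.7] turn rad -0.001 tilt [-0. -0. -1.]
```

>>> arm_command(
  moves=[-1,2,-1.5,40,0,0,0,-1,0,0,30,0,0,0,-1,0,0,20,0,0,0,-1,0,0,8,0,0,0,-1,0,0,4,0,0,0,-1,0,0,0,0,0,0,-1,0,0,0,0,0,0],
)

```text
clock: 19.02
tcp_pos: [0.5432, 0.3123, 0.0334]
orientation: [0.0, 0.819, 0.574, 0.001]
wrist_force: [0.0, 0.1, -1.4]
finger_gap: 0.0455
grip_force: 72.1
```

>>> arm_command(
  moves=[0.5,0,0,0,0,0,0,0.5,0,0,0,0,0,0,0.5,0,0,0,0,0,0,1,0,0,-40,0,0,0,1,0,0,-55,0,0,0,1,0,0,0,0,0,0],
)

```text
clock: 19.77
tcp_pos: [0.5458, 0.3135, 0.133]
orientation: [0.001, 0.819, 0.574, 0.005]
wrist_force: [0.6, -0.3, -0.4]
finger_gap: 0.0851
grip_force: 0.0
```

>>> arm_command(
  moves=[1,-54,21.5,0,0,0,0,1,-54,21.5,0,0,0,0,1,-54,21.5,0,0,0,0,1,-54,21.5,0,0,0,0,1,-54,21.5,0,0,0,0,1,-54,21.5,0,0,0,0,1,-54,21.5,0,0,0,0,1,-52,21,0,0,0,0],
)

```text
clock: 20.78
tcp_pos: [0.5561, -0.1525, 0.1268]
orientation: [-0.0, 0.819, 0.574, -0.0]
wrist_force: [0.9, -0.3, -0.3]
finger_gap: 0.0855
grip_force: 0.0
```

>>> arm_command(
  moves=[1,0,0,0,0,0,0,1,0,0,0,0,0,0,1,0,0,0,0,0,0],
)

```text
clock: 21.15
tcp_pos: [0.5563, -0.1492, 0.1272]
orientation: [-0.0, 0.819, 0.574, -0.0]
wrist_force: [-0.0, -0.5, 0.9]
finger_gap: 0.0854
grip_force: 0.0
```

```bash
timeout 30 python3 -c "
from h import *
look();to(556.4,-152.3,24)"
```

```text
blue [713.9 197.2] d 59 z 80 514
blue [643.7  46.9] d 45 z 62 303
blue [554.   31.2] d 34 z 48 151
red [476.5 278.6] d 47 z 66 329
orange [687.7 -95. ] d 115 z 59 408
orange [ 555.7 -140.1] d 39 z 62 97
grey [542.6 311.4] d 46 z 66 314
lid ((407.3080749511719, -348.8219909667969), 65.61376190185547) [0.00086859 0.00213534 0.06856852] 1745
clock 21.2 tcp [ 556.5 -149.1  127.4] delta [ -3.    1.  103.4] turn rad 0.002 tilt [-0.  0. -1.]
```

>>> arm_command(
  moves=[1,-3,1,40,0,0,0,1,0,0,40,0,0,0,1,0,0,23,0,0,0,-1,0,0,0,0,0,0,-1,0,0,0,0,0,0,-1,0,0,0,0,0,0,-1,0,0,0,0,0,0,-1,0,0,0,0,0,0],
)

```text
clock: 22.2
tcp_pos: [0.5578, -0.1541, 0.0263]
orientation: [0.001, 0.819, 0.574, 0.001]
wrist_force: [-1.9, 1.9, 6.8]
finger_gap: 0.0454
grip_force: 71.8
```

>>> arm_command(
  moves=[-1,0,0,-20,0,0,0,-1,0,0,-45,0,0,0,-1,0,0,-45,0,0,0,-1,47.4,-15,0,0,0,0,-1,47.4,-15,0,0,0,0,-1,47.4,-15,0,0,0,0,-1,47.4,-15,0,0,0,0,-1,47.4,-15,0,0,0,0],
)

```text
clock: 23.2
tcp_pos: [0.5673, 0.096, 0.135]
orientation: [0.0, 0.819, 0.573, 0.0]
wrist_force: [1.0, -0.7, -0.8]
finger_gap: 0.0453
grip_force: 71.9
```

>>> arm_command(
  moves=[-1,47.4,-15,0,0,0,0,-1,47.4,-15,0,0,0,0,-1,47.4,-15,0,0,0,0,-1,0,0,0,0,0,0,-1,0,0,0,0,0,0,-1,0,0,0,0,0,0],
)

```text
clock: 23.95
tcp_pos: [0.5735, 0.2423, 0.1346]
orientation: [0.0, 0.82, 0.573, -0.0]
wrist_force: [0.3, -0.7, -1.9]
finger_gap: 0.0449
grip_force: 71.9
```

```bash
timeout 30 python3 -c "
from h import *
look();to(572.8,245.6,36)"
```

```text
green [ 442.9 -214.7] d 45 z 62 315
blue [714.  197.6] d 59 z 80 514
blue [644.4  46.9] d 46 z 62 300
blue [554.1  30.8] d 33 z 48 148
red [476.8 279.8] d 47 z 66 325
orange [687.7 -95.4] d 115 z 59 435
lid ((407.9274597167969, -347.42181396484375), 66.34478759765625) [-0.00042228 -0.00060815  0.06847226] 2539
clock 24.0 tcp [573.6 242.2 134.6] delta [ 3.  -1.9 98.6] turn rad -0.002 tilt [-0. -0. -1.]
```

>>> arm_command(
  moves=[-1,3,-1.9,40,0,0,0,-1,0,0,30,0,0,0,-1,0,0,20,0,0,0,-1,0,0,8,0,0,0,-1,0,0,4,0,0,0,-1,0,0,0,0,0,0,-1,0,0,0,0,0,0],
)

```text
clock: 24.88
tcp_pos: [0.5734, 0.2471, 0.0334]
orientation: [0.0, 0.819, 0.574, 0.001]
wrist_force: [0.5, 0.5, -1.8]
finger_gap: 0.0452
grip_force: 71.9
```

>>> arm_command(
  moves=[0.5,0,0,0,0,0,0,0.5,0,0,0,0,0,0,0.5,0,0,0,0,0,0,1,0,0,-40,0,0,0,1,0,0,-55,0,0,0,1,0,0,0,0,0,0],
)

```text
clock: 25.62
tcp_pos: [0.5762, 0.2481, 0.133]
orientation: [0.002, 0.819, 0.574, 0.005]
wrist_force: [-0.1, 0.1, -1.2]
finger_gap: 0.0852
grip_force: 0.0
```

>>> arm_command(
  moves=[1,-40.3,34,0,0,0,0,1,-40.3,34,0,0,0,0,1,-40.3,34,0,0,0,0,1,-40.3,34,0,0,0,0,1,0,0,0,0,0,0,1,0,0,0,0,0,0,1,0,0,0,0,0,0],
)

```text
clock: 26.5
tcp_pos: [0.6447, 0.0504, 0.1272]
orientation: [-0.0, 0.819, 0.574, -0.0]
wrist_force: [-0.2, 0.2, -0.1]
finger_gap: 0.0855
grip_force: 0.0
```

```bash
timeout 30 python3 -c "
from h import *
look();to(645.4,47.7,24)"
```

```text
green [ 443.1 -214.7] d 46 z 62 321
red [477.  288.1] d 41 z 66 112
orange [688.2 -95.4] d 116 z 59 418
orange [574.9 254.3] d 42 z 66 106
grey [542.9 311.7] d 46 z 66 316
lid ((408.0691223144531, -347.30194091796875), 66.56131744384766) [-0.00171853 -0.00288323  0.06847488] 2528
clock 26.55 tcp [644.8  50.5 127.4] delta [ -2.4   1.6 103.4] turn rad 0.002 tilt [-0.  0. -1.]
```

>>> arm_command(
  moves=[1,-2.4,1.6,40,0,0,0,1,0,0,40,0,0,0,1,0,0,23,0,0,0,-1,0,0,0,0,0,0,-1,0,0,0,0,0,0,-1,0,0,0,0,0,0,-1,0,0,0,0,0,0,-1,0,0,0,0,0,0],
)

```text
clock: 27.55
tcp_pos: [0.6474, 0.0464, 0.0265]
orientation: [0.001, 0.819, 0.574, 0.001]
wrist_force: [-1.2, 1.3, 6.4]
finger_gap: 0.0456
grip_force: 71.9
```

>>> arm_command(
  moves=[-1,0,0,-20,0,0,0,-1,0,0,-45,0,0,0,-1,0,0,-45,0,0,0,-1,36.8,-28.4,0,0,0,0,-1,36.8,-28.4,0,0,0,0,-1,36.8,-28.4,0,0,0,0,-1,0,0,0,0,0,0,-1,0,0,0,0,0,0],
)

```text
clock: 28.55
tcp_pos: [0.6039, 0.1789, 0.1346]
orientation: [0.0, 0.819, 0.574, 0.0]
wrist_force: [0.5, -0.1, -1.6]
finger_gap: 0.0454
grip_force: 71.9
```

```bash
timeout 30 python3 -c "
from h import *
look();to(603.2,180.4,36)"
```

```text
green [ 442.9 -214.8] d 46 z 62 321
blue [715.4 196.4] d 58 z 80 308
blue [554.7  31. ] d 33 z 48 144
orange [687.7 -95.4] d 115 z 59 446
lid ((407.1264343261719, -347.4953308105469), 66.25410461425781) [-0.00049663 -0.00109258  0.06855838] 2525
clock 28.6 tcp [604.1 178.4 134.5] delta [ 1.6 -1.6 98.5] turn rad -0.001 tilt [ 0. -0. -1.]
```

>>> arm_command(
  moves=[-1,1.6,-1.6,40,0,0,0,-1,0,0,30,0,0,0,-1,0,0,20,0,0,0,-1,0,0,8,0,0,0,-1,0,0,4,0,0,0,-1,0,0,0,0,0,0,-1,0,0,0,0,0,0],
)

```text
clock: 29.48
tcp_pos: [0.6036, 0.1811, 0.0335]
orientation: [0.0, 0.819, 0.574, 0.001]
wrist_force: [-0.9, 0.2, -0.8]
finger_gap: 0.0449
grip_force: 72.0
```

>>> arm_command(
  moves=[0.5,0,0,0,0,0,0,0.5,0,0,0,0,0,0,0.5,0,0,0,0,0,0,1,0,0,-40,0,0,0,1,0,0,-55,0,0,0,1,0,0,0,0,0,0],
)

```text
clock: 30.22
tcp_pos: [0.6063, 0.1818, 0.1331]
orientation: [0.002, 0.819, 0.574, 0.004]
wrist_force: [-0.2, 0.0, -0.4]
finger_gap: 0.0856
grip_force: 0.0
```

>>> arm_command(
  moves=[1,-53.3,-1.9,0,0,0,0,1,-53.3,-1.9,0,0,0,0,1,-53.3,-1.9,0,0,0,0,1,-53.3,-1.9,0,0,0,0,1,-53.3,-1.9,0,0,0,0,1,-53.3,-1.9,0,0,0,0,1,-53.3,-1.9,0,0,0,0,1,-53,-1.7,0,0,0,0],
)

```text
clock: 31.22
tcp_pos: [0.4419, -0.2154, 0.127]
orientation: [-0.0, 0.819, 0.574, -0.0]
wrist_force: [0.1, -0.5, -0.2]
finger_gap: 0.0853
grip_force: 0.0
```

>>> arm_command(
  moves=[1,0,0,0,0,0,0,1,0,0,0,0,0,0,1,0,0,0,0,0,0],
)

```text
clock: 31.6
tcp_pos: [0.4432, -0.2129, 0.1272]
orientation: [-0.0, 0.819, 0.574, -0.0]
wrist_force: [0.4, 0.6, 0.1]
finger_gap: 0.0855
grip_force: 0.0
```

```bash
timeout 30 python3 -c "
from h import *
look();to(443.5,-214.8,24)"
```

```text
green [ 443.  -213.2] d 45 z 62 217
blue [713.  196.9] d 59 z 80 522
blue [602.7 181. ] d 46 z 66 304
blue [553.9  31.2] d 34 z 48 157
red [476.5 279.3] d 47 z 66 332
orange [687.9 -95.4] d 115 z 59 434
orange [573.3 246.9] d 48 z 66 355
grey [543. 311.] d 46 z 66 313
clock 31.65 tcp [ 443.3 -212.9  127.3] delta [ -1.7   0.9 103.3] turn rad 0.002 tilt [-0.  0. -1.]
```

>>> arm_command(
  moves=[1,-1.7,0.9,40,0,0,0,1,0,0,40,0,0,0,1,0,0,23,0,0,0,-1,0,0,0,0,0,0,-1,0,0,0,0,0,0,-1,0,0,0,0,0,0,-1,0,0,0,0,0,0,-1,0,0,0,0,0,0],
)

```text
clock: 32.65
tcp_pos: [0.4443, -0.2165, 0.0261]
orientation: [0.001, 0.819, 0.574, 0.001]
wrist_force: [-0.9, 1.2, 6.2]
finger_gap: 0.045
grip_force: 71.5
```

>>> arm_command(
  moves=[-1,0,0,-20,0,0,0,-1,0,0,-45,0,0,0,-1,0,0,-45,0,0,0,-1,53.3,-10.9,0,0,0,0,-1,53.3,-10.9,0,0,0,0,-1,53.3,-10.9,0,0,0,0,-1,53.3,-10.9,0,0,0,0,-1,53.3,-10.9,0,0,0,0],
)

```text
clock: 33.65
tcp_pos: [0.4836, 0.0547, 0.1352]
orientation: [0.001, 0.819, 0.574, 0.001]
wrist_force: [1.0, -0.1, -1.3]
finger_gap: 0.0451
grip_force: 71.9
```

>>> arm_command(
  moves=[-1,53.3,-10.9,0,0,0,0,-1,53.3,-10.9,0,0,0,0,-1,53.3,-10.9,0,0,0,0,-1,0,0,0,0,0,0,-1,0,0,0,0,0,0,-1,0,0,0,0,0,0],
)

```text
clock: 34.4
tcp_pos: [0.507, 0.2132, 0.1346]
orientation: [0.0, 0.82, 0.573, -0.0]
wrist_force: [0.6, 0.0, -0.9]
finger_gap: 0.0454
grip_force: 71.8
```

```bash
timeout 30 python3 -c "
from h import *
look();to(507.6,215.2,36)"
```

```text
blue [713.5 197.6] d 59 z 80 514
blue [603.2 180.6] d 46 z 66 315
blue [554.6  31.2] d 34 z 48 150
orange [688.  -95.1] d 116 z 59 441
orange [583.8 261.1] d 28 z 66 68
lid ((407.5244445800781, -347.8478698730469), 66.11447143554688) [ 4.93086032e-04 -3.91488410e-05  6.84643469e-02] 2518
clock 34.45 tcp [507.1 213.1 134.6] delta [ 2.1 -0.3 98.6] turn rad -0.002 tilt [-0. -0. -1.]
```

Place it, then back off toward the robot's right for a final look.

>>> arm_command(
  moves=[-1,2.1,-0.3,40,0,0,0,-1,0,0,30,0,0,0,-1,0,0,20,0,0,0,-1,0,0,8,0,0,0,-1,0,0,4,0,0,0,-1,0,0,0,0,0,0,-1,0,0,0,0,0,0],
)

```text
clock: 35.33
tcp_pos: [0.5082, 0.2166, 0.0333]
orientation: [0.0, 0.819, 0.574, 0.001]
wrist_force: [-0.8, -0.1, -1.9]
finger_gap: 0.0453
grip_force: 71.9
```

>>> arm_command(
  moves=[0.5,0,0,0,0,0,0,0.5,0,0,0,0,0,0,0.5,0,0,0,0,0,0,1,0,0,-40,0,0,0,1,0,0,-55,0,0,0,1,0,0,-40,0,0,0,1,-50,0,0,0,0,0,1,-50,0,0,0,0,0],
)

```text
clock: 36.33
tcp_pos: [0.4736, 0.122, 0.1683]
orientation: [0.001, 0.819, 0.574, 0.001]
wrist_force: [0.7, -1.3, -0.8]
finger_gap: 0.085
grip_force: 0.0
```

>>> arm_command(
  moves=[1,-50,0,0,0,0,0,1,-50,0,0,0,0,0,1,-50,0,0,0,0,0,1,0,0,0,0,0,0,1,0,0,0,0,0,0,1,0,0,0,0,0,0],
)

```text
clock: 37.08
tcp_pos: [0.4224, -0.0175, 0.1675]
orientation: [0.0, 0.819, 0.574, 0.0]
wrist_force: [-0.0, 0.3, -0.2]
finger_gap: 0.0855
grip_force: 0.0
```

```bash
timeout 30 python3 -c "
from h import *
look('t9')
p,d=read_camera('side');cv2.imwrite('pics/s9.png',p)"
```

```text
green [507.6 216.4] d 46 z 66 311
blue [713.1 197.1] d 60 z 80 524
blue [602.8 180.8] d 46 z 66 316
blue [554.2  31.3] d 34 z 48 156
red [476.5 279.2] d 47 z 66 330
orange [688.  -95.6] d 116 z 59 442
orange [573.4 247.4] d 48 z 65 358
grey [543.7 312.4] d 46 z 66 309
lid ((407.54888916015625, -347.6025695800781), 65.9957275390625) [-0.00078881 -0.00152637  0.06850469] 2530
```

View pics/t9.png

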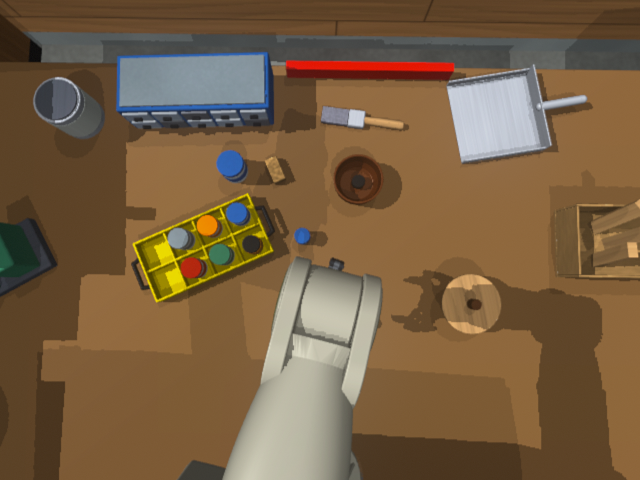

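View pics/s9.png

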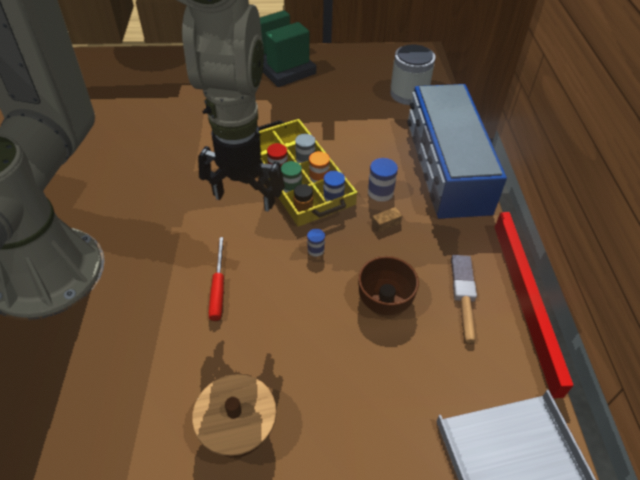

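The final views show all five pots upright, one per cell beside the jar (caddy around (203,248) in the top view). The lid is level on the bracket bowl at (472,303), and the door-stop bowl is open and unmoved at (358,180). I'm handing in.

```bash
timeout 60 python3 -c "
from workcell import *
print(hand_in())"
```

```text
the job is handed in; nothing more can be done
None
```

I handed the job in after about 37 s of robot time; the result wasn't shown: all five pots (green, blue, red, orange, grey) stand upright in their own caddy cells beside the glue jar, the lid sits level on the bracket bowl, and my first try at the green pot slipped off at about 43 N on the wrist before the second worked.

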